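# Switch the ball diverter to the other chute and feed a ball

### The job

On the sorting stand, press down the raised end of the seesaw gate by its red pad so that the gate rocks over and feeds the other chute. Then push the waiting steel ball off its rest on the feed shelf, away from the robot, so that it rolls by itself over the gate and into the tray on that other side. Work with the fingertips only: do not lift the ball or touch it once it has left the feed, and leave the other things where they are.

Things in the scene. Friction and masses are not known exactly. Their poses are not given: they have to be found in the camera images.
- stand: Sorting stand fixed to the bench, 500 mm wide (along its y). Origin under the gate's pivot at bench height; x points away from the robot along the feed, y left, z up; turned up to 0.3 rad. From each gate end a chute slopes outwards into a tray, blue on the left (+y), green on the right. Trays and chutes stay under 80 mm high; feed with ball 170, brass weight 150.
- feed_rest (a point): Where the ball rests, on the floor of the feed channel, 140 mm high, at stand x = -110 mm. The floor is level from x = -145 to -85, open at the -x end, 36 mm wide between side walls 8 mm high; then it slopes down to 130 mm at x = -28, ending over the middle of the gate. Lips 2.5 mm high stand 9 mm before and behind the ball centre.
- gate (a joint): Tilt of the aluminium seesaw gate (200 mm long across the stand, 52 wide), rad, about a pivot along stand x, 100 mm high; stops at -0.25 and 0.25. Positive: left (+y) end up, balls run to the right, green tray; negative: right end up, balls run left, blue tray. A brass weight above the pivot tips it: it rests at one stop, and pushed past level falls to the other. Under 1 N at the pad is enough.
- left_pad (a point): Centre of the top of the red press pad, 36 x 34 mm, 4 mm thick, at the gate's left end (stand y +85 mm, on the far side, x +45 mm). About 121 mm high when this end is up, 79 mm when down; clear above and below.
- right_pad (a point): The like red pad at the right end (stand y -85 mm, x +45 mm).
- ball_center (a point): Centre of the loose steel ball, 30 mm diameter, about 110 g, waiting on the feed at 155 mm height between two low lips. A push of a few newtons at its mid-height towards stand +x, about 12 mm far, takes it over the front lip; 15 mm farther it rolls down by itself.
- left_tray (a point): Middle of the floor of the left, blue tray (76 x 66 mm inside, walls 44 mm above its floor, the outer one 59), 18 mm high.
- right_tray (a point): Middle of the floor of the right, green tray, the same size.
- relay_cover: Loose scuffed aluminium relay cover, 52 x 40 x 46 mm, on the bench left of the feed; leave it. Origin under its centre.
- fuse_puller: Loose red plastic fuse puller, 34 x 88 x 14 mm, on the bench right of the feed; leave it. Origin under its centre.
- timer_dial: Black timer dial, 62 mm across, 28 mm high, in the oak drawer (55 mm high) on the right of the bench; leave it. Origin under its centre.
- lug_a: Copper lug, 53 x 22 x 14 mm, in the drawer; leave it. Origin at its underside.
- lug_b: Second copper lug in the drawer; leave it. Origin at its underside.
- jar: Amber jar, 64 mm across, 85 mm high, on the left of the bench; leave it. Origin under its centre.
- screwdriver: Screwdriver lying on the left of the bench; leave it. Origin at its underside.

How it is judged:
By the outcome, as a careful person would: the job done as asked, in the order asked, and still so for the second after the job is handed in, with the robot touching nothing.
It also fails if it takes over 42 s, if anything falls off the work surface, if the arm or the gripper's body presses on something with over 40 N, if the wrist force passes 120 N, or if a joint passes its speed limit or range.

### The arm

A 6-joint arm with a two-finger parallel gripper is mounted at the origin on the work surface. World frame = base frame: x ahead of the robot, y to its left, z up, the work surface at z = 0. Lengths are in mm, angles in rad, forces in N, time in s.
With the tool pointing down it reaches from about 400 to 825 mm from the base axis. Payload 7 kg.
Tool frame: the origin (TCP) lies at the very end of the fingers, on their centre line; the grasp point (between the pads) lies 19 mm behind it; z points along the fingers, y is the line along which they close (so a half turn about z gives the same grasp; the last joint's range is limited). The gripper opens to 88 mm and grips with 3 to 60 N. Pads are 19 mm wide; open, the fingers measure 130 mm over their backs; the gripper's body (78 mm by 193 mm) begins 47 mm behind the grasp point.
Start: joints at [1.393, 0.359, 0.012, 0, -1.224, -0.288], TCP at [303.172, 603.06, 226.561] pointing down, gripper open.
Joint ranges: [-3.07, 3.07], [-1.43, 2.12], [-1.02, 1.25], [-3.03, 1.67], [-3.05, -0], [-3.03, 3.03]. Speed limits (rad/s): [2.39, 2.39, 3.01, 3.14, 3.14, 3.14].

### API

Orientations are given as a unit quaternion [x, y, z, w].
In Python, from plant import bot gives the robot as it stands. Calls block until the motion is done:
- bot.move_ptp(position, orientation): joint-space move of the TCP to a pose.
- bot.line_to(position, velocity=150, ori=None): straight line of the TCP; ori=None keeps the orientation; velocity is the mean speed in mm/s.
- bot.move_joints(angles): joint-space move.
- bot.move_gripper(opening, force=None): finger opening in mm; force is the grip in N (None keeps the last); returns when the fingers have stopped.
- bot.pause(seconds).
- bot.solve_ik(position, orientation): joint angles nearest the present ones, or None.
- bot.read_state(): the state.
- bot.camera(name): name is "scene" or "top"; returns the picture (400x640x3 uint8, red, green, blue); there is no depth.
- bot.get_calibration(name): a dict with "fx", "fy", "cx", "cy" (pixels), "view" (4x4, takes a point from world to camera coordinates). Camera axes: x right, y up, looking along -z (the intrinsics and any distortion apply to the point x, -y, -z); pixel columns grow to the right and rows downward; lengths in mm; the calibration is good to about 2 mm. A picture is of the moment at which its call begins. get_calibration takes no time and is no camera call.
A pose or a line that the arm cannot do raises bot.Unreachable and nothing moves.
- bot.close_job(): hands the job in; it is judged then, once.
The state is a dict: "t": time; "joint_pos": joint angles; "qvel": joint speeds; "tau": joint torques, N m; "tcp_pos": TCP position; "eef_rot": TCP orientation; "contact_force": force on the tool from outside, world axes, zero at the start; "moment": the same for the moment, N m; "width": finger opening in mm; "finger_force": force on a finger pad.
Only numpy, scipy, OpenCV 4.12 (cv2) and the standard library are available. Lean on these libraries where they do the work, as an engineer would, in place of code of your own. Each camera call takes 0.05 s, during which the arm holds its last target. There are 200 camera calls.

## Working session

There is one attempt and no reset: what is moved stays moved. The work goes in short steps, each a Python script; the robot and the scene stay as the last script left them, time stands still between calls to the robot, and variables do not carry over. Pictures are saved under pics/ and viewed, at most 10 in all, crops included, and the job is handed in when it is done.

```bash
mkdir -p pics; ls
python3 - <<'E'
from plant import bot
import cv2
for n in ("scene","top"):
    im=bot.camera(n); cv2.imwrite(f"pics/{n}0.png",im[:,:,::-1])
    print(n,bot.get_calibration(n))
print(bot.read_state())
E
```

```text
pics
scene {'fx': 399.0435911557185, 'fy': 399.0435911557185, 'cx': 315.8846654598531, 'cy': 196.9304803699078, 'view': array([[ 7.01765023e-01,  7.12354918e-01, -8.73632422e-03,
        -3.34908209e+02],
       [-6.09802930e-01,  6.06987488e-01,  5.09614145e-01,
         2.82251078e+02],
       [ 3.68328982e-01, -3.52301946e-01,  8.60358704e-01,
        -1.45033412e+03],
       [ 0.00000000e+00,  0.00000000e+00,  0.00000000e+00,
         1.00000000e+00]])}
top {'fx': 400.6374404972424, 'fy': 400.6374404972424, 'cx': 322.8741207567534, 'cy': 193.9321894981443, 'view': array([[ 2.02141587e-02, -9.99618993e-01, -1.87951341e-02,
        -3.36884334e+01],
       [ 9.82495857e-01,  1.63788864e-02,  1.85562990e-01,
        -5.37973528e+02],
       [-1.85184446e-01, -2.22171411e-02,  9.82452604e-01,
        -1.28856181e+03],
       [ 0.00000000e+00,  0.00000000e+00,  0.00000000e+00,
         1.00000000e+00]])}
{'t': 0.1, 'joint_pos': array([ 1.39309328e+00,  3.59309463e-01,  1.11198910e-02, -3.13420132e-04,
       -1.22407089e+00, -2.88109209e-01]), 'qvel': array([-0.00017718,  0.00037514,  0.00106223,  0.0009629 ,  0.00209119,
       -0.00079526]), 'tau': array([-1.24008424e-03, -5.84164596e+01,  2.93750918e+01,  7.01545671e+00,
        1.02001536e-02, -3.89259458e-05]), 'tcp_pos': array([302.99464745, 602.67621042, 225.70591998]), 'eef_rot': array([ 9.72987164e-01, -2.30858012e-01, -1.06728962e-04,  7.39082731e-04]), 'contact_force': array([0.19986798, 0.3300142 , 0.08418246]), 'moment': array([-0.041316  , -0.01489816, -0.03472754]), 'finger_force': 0.0, 'width': 87.57354036376915}
```

View pics/scene0.png

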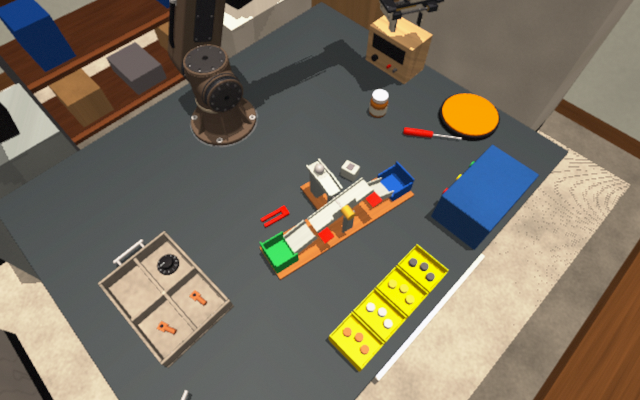

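View pics/top0.png

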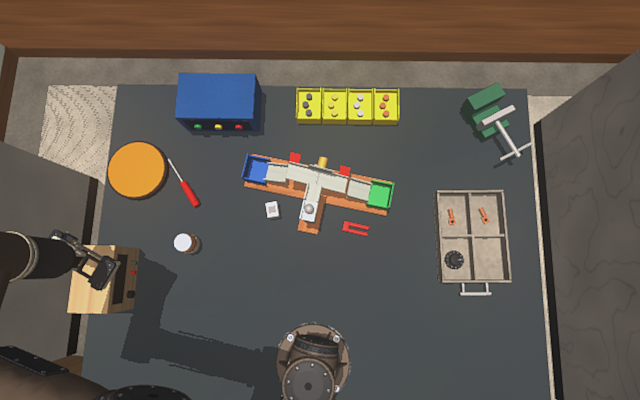

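The scene view shows the red pads near (374,200) left and (326,236) right, with the ball at (319,169). In the top view the pads are near (295,158) and (345,171), with the ball at (309,209). Next I'll take mask centroids and triangulate.

```bash
cat > vis.py <<'E'
import numpy as np, cv2
from plant import bot
C={n:bot.get_calibration(n) for n in("scene","top")}
def P(n):
    c=C[n]; K=np.array([[c["fx"],0,c["cx"]],[0,c["fy"],c["cy"]],[0,0,1]])
    return K@np.diag([1,-1,-1])@c["view"][:3]
def tri(a,b):
    X=cv2.triangulatePoints(P("scene"),P("top"),np.array(a,float).reshape(2,1),np.array(b,float).reshape(2,1))[:,0]
    return X[:3]/X[3]
def proj(n,X):
    u=P(n)@np.append(X,1); return u[:2]/u[2]
def onz(n,px,z):
    M=P(n); H=np.c_[M[:,0],M[:,1],M[:,2]*z+M[:,3]]; q=np.linalg.solve(H,[*px,1]); return q[:2]/q[2]
def blobs(im,kind,box,amin=15):
    x0,y0,x1,y1=box; h=cv2.cvtColor(im[y0:y1,x0:x1],cv2.COLOR_RGB2HSV)
    r={"red":[((0,190,110),(6,255,255)),((174,190,110),(180,255,255))],"green":[((50,150,60),(75,255,255))],"blue":[((105,150,50),(125,255,255))]}[kind]
    m=sum(cv2.inRange(h,*q) for q in r)
    n,l,s,c=cv2.connectedComponentsWithStats(m)
    return [(np.round(c[i]+[x0,y0],1).tolist(),int(s[i,4]),(s[i,:4]+[x0,y0,0,0]).tolist()) for i in range(1,n) if s[i,4]>=amin]
E
python3 - <<'E'
from vis import *
B={"scene":(250,140,420,290),"top":(235,140,405,240)}
for n in B:
    im=cv2.imread(f"pics/{n}0.png")[:,:,::-1].copy()
    for k in("red","green","blue"): print(n,k,blobs(im,k,B[n]))
    x0,y0,x1,y1=B[n]
    cv2.imwrite(f"pics/{n}_crop.png",cv2.resize(im[y0:y1,x0:x1,::-1],None,fx=4,fy=4,interpolation=cv2.INTER_CUBIC)[:600])
E
```

```text
scene red [([373.3, 199.3], 138, [366, 192, 16, 15]), ([275.1, 215.7], 229, [261, 206, 28, 21]), ([325.4, 234.7], 149, [318, 227, 16, 16])]
scene green [([278.5, 252.2], 800, [260, 232, 38, 41])]
scene blue [([396.4, 180.0], 749, [378, 162, 36, 38])]
top red [([294.4, 157.4], 75, [289, 153, 11, 10]), ([344.2, 170.7], 73, [339, 166, 11, 10])]
top green []
top blue [([244.8, 164.6], 33, [242, 154, 7, 23]), ([257.3, 171.2], 332, [244, 160, 24, 23])]
```

View pics/scene_crop.png

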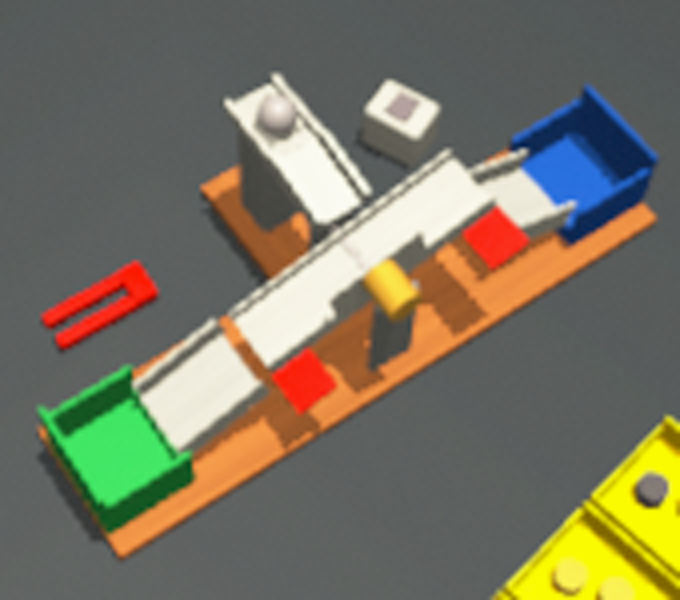

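View pics/top_crop.png

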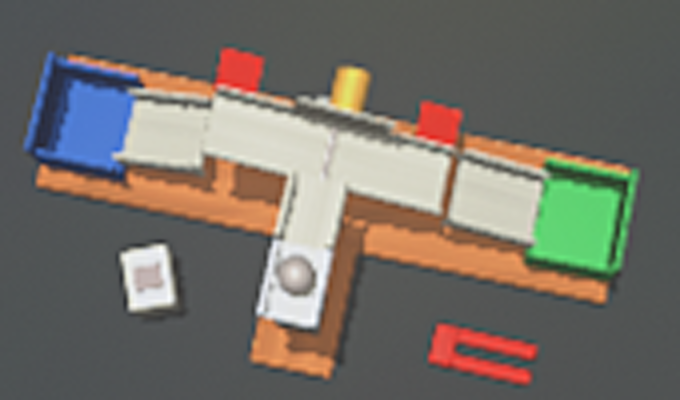

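Run:
```python
from vis import *
L=tri((373.3,199.3),(294.4,157.4)); R=tri((325.4,234.7),(344.2,170.7)); b=tri((318.9,168.4),(308.4,208.4))
print("L",L,"R",R,"ball",b)
bs,bt=onz("scene",(318.9,168.4),155),onz("top",(308.4,208.4),155); print(bs,bt)
for zl,zr in((121,79),(79,121)):
  for n,a,c in(("scene",(373.3,199.3),(325.4,234.7)),("top",(294.4,157.4),(344.2,170.7))):
    l,r=onz(n,a,zl),onz(n,c,zr); d=l-r; print(zl,n,l,r,np.linalg.norm(d),np.arctan2(-d[0],d[1]))
```

```text
L [642.81677866  68.19928109 121.24958119] R [611.60052459 -93.39848051  80.86653824] ball [473.42422597  17.50718601 153.08302534]
[474.48754069  16.78837327] [472.99876007  17.19572272]
121 scene [642.40813685  67.70725055] [610.84893151 -93.01185807] 163.78832472821526 -0.19389552586571293
121 top [643.31493557  68.77507923] [612.23232291 -93.21635797] 164.94652022953255 -0.18957400400215932
79 scene [629.59713537  89.62396176] [ 624.43037502 -107.42330034] 197.11498905563113 -0.02621491248090096
79 top [655.22137813  72.90259582] [601.72971842 -91.91914232] 173.28463008490786 -0.3138180545180815
```

The left pad is at 121 mm, so the left end is up and the stand yaw is about -0.19. I'll press the left pad now.

```bash
cat > st.py <<'E'
from vis import *
from scipy.spatial.transform import Rotation as Ro
yaw=-0.191; c,s=np.cos(yaw),np.sin(yaw); O=np.array([582.4,-3.9])
def W(x,y,z): return [O[0]+c*x-s*y,O[1]+s*x+c*y,z]
def ori(sg):  # tool y along +-stand x, z down
    y=sg*np.array([c,s,0]); z=np.array([0,0,-1.]); return Ro.from_matrix(np.c_[np.cross(y,z),y,z]).as_quat()
def pick(p):
    j=bot.read_state()["joint_pos"]; k=[(np.abs(q-j).max(),sg) for sg in(1,-1) for q in[bot.solve_ik(p,ori(sg))] if q is not None]
    print(k); return ori(min(k)[1])
def snap(n,name): im=bot.camera(n); cv2.imwrite(f"pics/{name}.png",im[:,:,::-1]); return im
E
python3 - <<'E'
from st import *
bot.move_gripper(0,20)
p=W(49,83,200); q=pick(p)
bot.move_ptp(p,q)
s0=bot.read_state(); print(s0["t"],s0["tcp_pos"],p,s0["contact_force"])
bot.line_to(W(49,83,126),100)
for z in(112,100,90):
    bot.line_to(W(49,83,z),50); st=bot.read_state(); print(z,st["tcp_pos"],st["contact_force"])
bot.pause(.3)
bot.line_to(W(49,83,220),200)
bot.move_ptp(W(-195,0,230),q)
st=bot.read_state(); print(st["t"],st["tcp_pos"],st["contact_force"],W(-195,0,230))
for n,B in(("scene",(250,140,420,290)),("top",(235,140,405,240))):
    im=snap(n,n+"1"); print(n,blobs(im,"red",B))
E
```

```text
[(np.float64(2.833824171239805), 1), (np.float64(0.9882362865617), -1)]
3.7917 [646.27038435  69.27639645 200.02036286] [np.float64(646.2657161606694), np.float64(68.28843604958354), 200] [ 0.18447684 -0.42641581 -0.11436999]
112 [646.06408932  68.1672188  111.64155616] [-0.14618614 -0.2027516   0.27981748]
100 [645.96845929  68.13671045  99.44679328] [-0.08064147 -0.11951094  1.38802219]
90 [645.95471294  68.16892184  89.46582903] [ 0.9015849  -0.45778377  0.7673346 ]
7.9667 [391.97411559  33.55447188 230.13232149] [0.075568   0.67165022 0.42093407] [np.float64(390.94609737591975), np.float64(33.11895690060962), 230]
scene [([371.6, 206.3], 105, [364, 201, 15, 12]), ([275.2, 215.7], 229, [261, 206, 28, 21]), ([325.5, 228.3], 138, [318, 222, 16, 14])]
top [([295.8, 160.9], 66, [291, 157, 10, 9]), ([344.9, 167.6], 74, [340, 163, 11, 11])]
```

Run:
```python
from st import *
L=tri((371.6,206.3),(295.8,160.9)); R=tri((325.5,228.3),(344.9,167.6)); print(L,R)
assert R[2]>112 and L[2]<90
try: bot.line_to(W(-190,0,148),120)
except bot.Unreachable: print("unreach -190"); bot.line_to(W(-180,0,230)); bot.line_to(W(-180,0,148),120)
print(bot.read_state()["tcp_pos"],W(-190,0,148))
bot.line_to(W(-160,0,148),60)
for x in(-150,-144,-138,-132):
    bot.line_to(W(x,0,148),50); st=bot.read_state(); print(x,st["t"],st["tcp_pos"].round(1),st["contact_force"].round(2))
snap("scene","s2")
im=cv2.imread("pics/s2.png")[140:290,250:420]; cv2.imwrite("pics/s2c.png",cv2.resize(im,None,fx=4,fy=4))
```

```text
[642.52129457  67.42292936  81.01952315] [611.58559015 -94.03817861 122.36866445]
[396.36418555  32.31811304 148.4040054 ] [np.float64(395.8551718021782), np.float64(32.16975287751706), 148]
-150 9.9 [435.3  24.6 147.9] [-0.22 -1.46  1.07]
-144 10.1667 [441.2  23.4 148. ] [ 0.13 -0.61 -0.77]
-138 10.4333 [447.1  22.2 147.9] [ 0.54  0.7  -1.  ]
-132 10.7 [453.2  21.1 148. ] [-0.39 -0.66  0.33]
```

View pics/s2c.png

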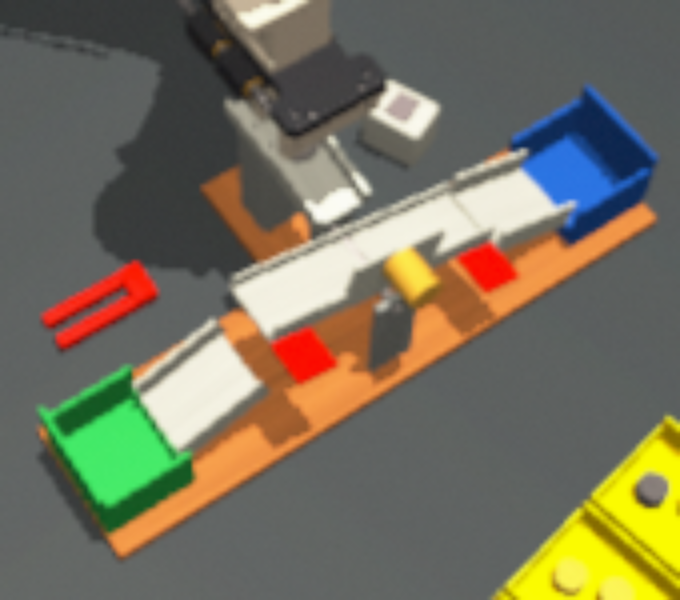

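The gate has rocked over: the right end is up (122 mm) and the gate meets the blue chute. The gripper hides the ball at about (300,130) in the crop. I'll push on in small steps and watch the downstream region for the ball.

Run:
```python
from st import *
def reg(im): return im[160:215,335:415].astype(int)   # scene: left half of gate, chute and blue tray
ref=reg(bot.camera("scene"))
for x in range(-129,-107,3):
    bot.line_to(W(x,0,148),50); st=bot.read_state()
    d=(np.abs(reg(bot.camera("scene"))-ref).max(2)>40).sum()
    print(x,round(st["t"],2),st["tcp_pos"].round(1),st["contact_force"].round(2),d)
    if d>25: break
snap("scene","s3")
im=cv2.imread("pics/s3.png")[140:290,250:420]; cv2.imwrite("pics/s3c.png",cv2.resize(im,None,fx=4,fy=4))
```

```text
-129 11.05 [455.9  20.6 148. ] [-0.13  0.27  0.05] 62
```

View pics/s3c.png

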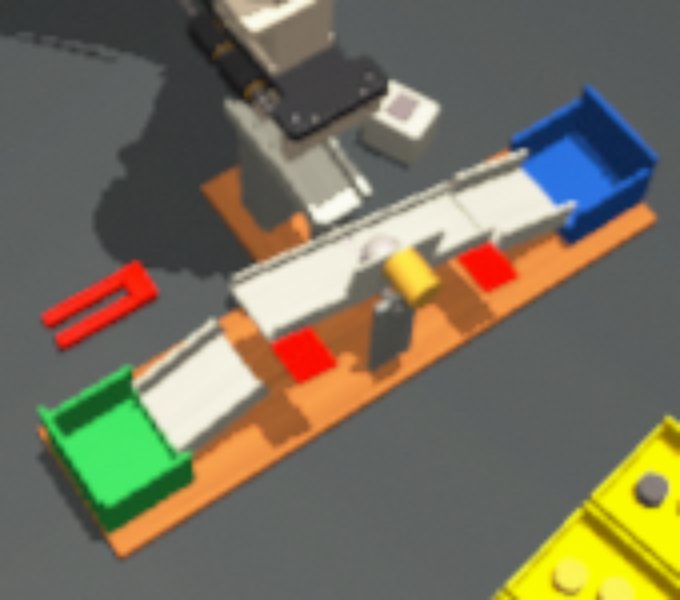

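The ball is on the gate at crop (380,245), rolling by itself. I'll back the arm off and let the ball run.

Run:
```python
from st import *
bot.line_to(W(-185,0,148),120); bot.line_to(W(-185,0,240),150); bot.pause(1)
print(bot.read_state()["t"],bot.read_state()["contact_force"])
snap("scene","s4")
im=cv2.imread("pics/s4.png")[140:290,250:420]; cv2.imwrite("pics/s4c.png",cv2.resize(im,None,fx=4,fy=4))
```

```text
13.5333 [-0.23019227 -0.1119313   0.55129896]
```

View pics/s4c.png

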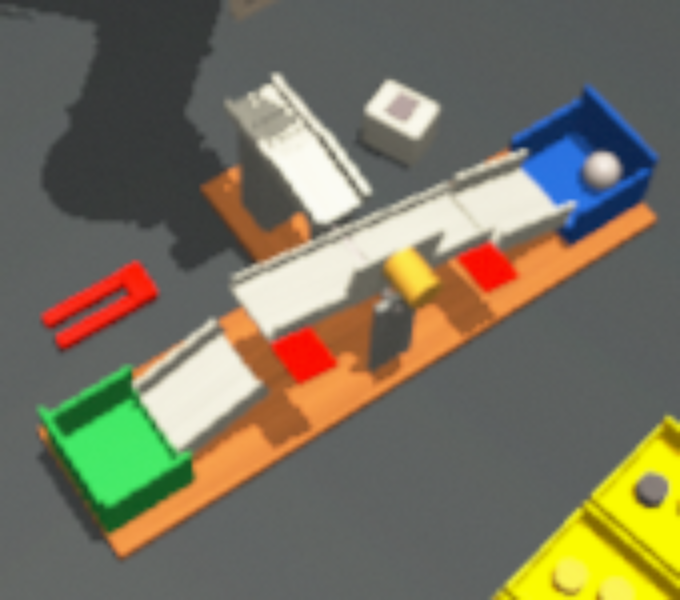

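The ball sits in the blue tray at crop (602,170), and the gate is still tipped towards it. The other things are where they were and the robot is clear.

```bash
python3 -c "
from plant import bot
bot.pause(0.5); print(bot.close_job())"
```

```text
the job is handed in; nothing more can be done
None
```

The job is done and handed in: I pressed the left pad, the gate rocked over, and the pushed ball rolled by itself into the blue (left) tray, with about 14 s used of the 42 s allowed.

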